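Stack the keyed tray and cassette on the sloping dock

ROBOT

A 7-joint arm with a two-finger parallel gripper is mounted at the origin on a cart in front of the work surface, level with it; the furniture and walls round the work are solid. World frame = base frame: x ahead of the robot, y to its left, z up, the work surface at z = 0. Lengths are in m, angles in rad, forces in N, time in s.
With the tool pointing down it reaches from about 0.4 to 0.875 m from the base axis. Payload 19.3 kg.
Tool frame: the origin (TCP) lies on the centre line of the jaws, within the pads' length; the fingertips stand 11 mm ahead of it and the grasp point (between the pads) lies 8 mm behind it; y points along the fingers, x is the direction in which the jaws open and shut, and the axes are right-handed (so a half turn about y gives the same grasp; the last joint's range is limited). The gripper opens to 85 mm and grips with 20 to 120 N. Pads are 22 mm wide; open, the fingers measure 114 mm over their backs; the gripper's body (76 mm by 85 mm) begins 54 mm behind the grasp point. The pads swing forward as they close: fully open they stand 13 mm farther back than shut.
Start: joints at [1.229, 0.521, -0.036, 1.599, 0.021, 1.021, -0.113], TCP at [0.168, -0.602, 0.242] pointing down, gripper open.
Joint ranges: [-2.91, 2.91], [-0.3, 2.13], [-1.5, 1.42], [0.17, 2.43], [-1.26, 4.41], [0.16, 1.93], [-2.52, 2.52]. Speed limits (rad/s): [1.89, 1.89, 2.39, 2.39, 3.01, 3.01, 3.01].

INTERFACE

Orientations are given as [roll, pitch, yaw] about the fixed x, y, z axes, in that order (R = Rz(yaw) Ry(pitch) Rx(roll)).
In Python, from workcell import monitor, cams, bot gives the robot as it stands.
- The arm moves only by the tool send_rows, never from a script. Its argument "series" is text: rows parted by semicolons, each of 7 numbers parted by spaces: the turn, a rotation vector about the tool's x, y, z in rad, then the shift along the tool's x, y, z in mm, then the opening, from 0 (shut) to 1 (fully open). In form: ax ay az tx ty tz claw; .... A call has 1 to 20 rows; each row is the pose to reach, as a shift and turn from the pose commanded when the call began, along the tool's axes at that moment; what a row does not reach only later rows make up. A row lasts 1/12 s, in which the tool goes at most 41.7 mm and 7.16 degrees, less where a joint would pass 70% of its speed; a pose out of reach is approached as far as the arm can. A call with a gripper value outside its range is refused whole. The fingers move at their own pace and stop on an object; "force" is the grip in N (left out, the last holds). Time passes only in rows, so rows that repeat a pose let the fingers close. It gives the time, the measured TCP pose, the force and the opening at its end, in the units of the state.
- monitor.observe(): the state, without advancing time (a new reading comes with each control period).
- cams.grab_frame(name): name is "side" or "top" or "wrist"; returns the picture (420x560x3 uint8, red, green, blue); there is no depth.
- cams.get_calibration(name): a dict with "mtx" (3x3 intrinsics, pixels), "origin" and "attitude" of the camera in the world. Camera axes: x right, y down, z forward; pixel columns grow to the right and rows downward; lengths in m; the calibration is good to about 2 mm. A picture is of the moment at which its call begins: read the wrist's pose just before it. get_calibration takes no time and is no camera call; for the wrist camera it gives the pose at the moment of the call.
- bot.job_done(): hands the job in, once; it reports no verdict.
The state is a dict: "clock": time; "qpos": joint angles; "qd": joint speeds; "joint_efforts": joint torques, N m; "position": TCP position; "tool_rot": TCP orientation; "force": force on the tool from outside, world axes, zero at the start; "moment": the same for the moment, N m; "grip_width": finger opening in m.
Only numpy, scipy, OpenCV 4.12 (cv2) and the standard library are available. Lean on these libraries where they do the work, as an engineer would, in place of code of your own. Each camera call takes 0.05 s, during which the arm holds its last target.

TASK

Load the sloping aluminium dock: seat the open grey tray on it so that its three lugs drop fully into the dock's notches, then seat the closed grey cassette on the tray in the same way, its lugs fully home in the tray's notches. Lower each part into place rather than dropping it, leave both released and at rest, and do not shift or tip the labware standing around.

Things in the scene. Friction and masses are not known exactly. Their poses are not given: they have to be found in the camera images.
- dock_head: Sloping head of the fixed dock, aluminium, 130 (x) x 50 (y) mm, on two legs over a dark foot plate 160 x 90 x 8 mm; nothing else beside it. Origin: centre of its seat plane (top of its rim), 95 mm above the worktop. x runs up the 25 degree slope (low end faces the robot), y across, z is the slope's normal, leaning to the robot. The seated tray's origin and axes coincide with these.
- dock_end_notch (a point): Middle of the notch in the dock's +x (upper) end, at rim height, x = 60.5 mm. The dock's rim is 9 mm thick and has three notches, 21 mm wide and 13 mm deep, open inwards and outwards: this one, and one in each long side centred at x = -45 mm.
- tray: Open grey plastic tray, 130 (x) x 50 (y) mm, 40 mm high, walls 9 mm, low thin cross walls inside, smooth flat sides; loose, 150 to 300 g. Can be gripped across its 50 mm width at mid-length. Origin: centre of the flat underside, x along its length, z up. It stands on three lugs, so its origin is 12 mm above the worktop at the start.
- tray_end_lug (a point): Tip of the lug under the middle of the tray's +x end, at x = 60.5, z = -12 mm of the tray. Two more lugs are under its long sides at x = -45 mm: they match the dock. All stick out 12 mm (3 mm straight, then half round) and are 18 mm wide, so they have 1.5 mm of play a side in the notches.
- tray_rim (a point): Centre of the tray's rim plane, 40 mm above its underside; axes as the tray's. The rim has three notches 21 mm wide and 13 mm deep: one in the middle of the +x end and one in each long side at x = -25 mm. The seated cassette's origin and axes coincide with these.
- cassette: Closed grey plastic cassette, 130 (x) x 50 (y) mm, 34 mm high: pale flat panel on top, dark slot marks on its sides, a low cross ridge (4 mm high) on top near its +x end; loose, 150 to 300 g. Can be gripped across its 50 mm width at mid-length. Origin: centre of the flat underside, x along its length, z up. It stands on three lugs, origin 12 mm above the worktop at the start.
- cassette_end_lug (a point): Tip of the lug under the middle of the cassette's +x end (the ridge end), at x = 60.5, z = -12 mm of the cassette. Two more lugs are under its long sides at x = -25 mm: they match the tray's rim, not the dock. Same lug size as the tray's.
- beaker: Bystander: clear glass beaker, 54 mm across, 70 mm tall; loose, standing on the worktop. Origin: centre of its underside. Leave it alone.
- flask: Bystander: clear conical flask, 74 mm across, 109 mm tall; loose, standing on the worktop. Origin: centre of its underside. Leave it alone.
- dishes: Bystander: stack of round cream dishes, 72 mm across, 40 mm tall; loose, standing on the worktop. Origin: centre of its underside. Leave it alone.
- stir_tub: Bystander: low round white tub, 55 mm across, 22 mm tall; loose, standing on the worktop. Origin: centre of its underside. Leave it alone.
- tape: Bystander: roll of cream tape lying flat, 63 mm across, 19 mm tall; loose, standing on the worktop. Origin: centre of its underside. Leave it alone.
- amber_jar: Bystander: dark amber jar with white lid, 54 mm across, 71 mm tall; loose, standing on the worktop. Origin: centre of its underside. Leave it alone.
Not all that is in view belongs to the job. What is shaped like the cassette but blue is not meant.

How it is judged:
On the way, in this order (a step that is already met when the one before it is completed fails the run):
1. the tray is seated on the dock, all lugs in their notches (x of tray in the frame of dock_head between -0.004 and 0.004 m and y of tray in the frame of dock_head between -0.004 and 0.004 m and z of tray in the frame of dock_head between -0.003 and 0.003 m and angle between the x axis of tray and the x axis of dock_head, either way round below 0.06 rad and angle between the z axis of tray and the z axis of dock_head, either way round below 0.05 rad), for 0.2 s.
2. the cassette is seated on the tray, all lugs in their notches (all of step 1 and x of cassette in the frame of tray between -0.004 and 0.004 m and y of cassette in the frame of tray between -0.004 and 0.004 m and z of cassette in the frame of tray between 0.037 and 0.043 m and angle between the x axis of cassette and the x axis of tray, either way round below 0.06 rad and angle between the z axis of cassette and the z axis of tray, either way round below 0.05 rad), for 0.2 s.
At the end, for the whole second after the job is handed in: The tray sits on the dock with its origin within 4 mm along and across the slope and 3 mm in height of the dock's seat, and the cassette likewise on the tray (40 mm above its underside), axes within about 3 degrees, both released and at rest (slower than 20 mm/s and 0.1 rad/s) (all of step 2 and linear speed of each of tray, cassette below 0.02 m/s and angular speed of each of tray, cassette below 0.1 rad/s); the robot touches nothing.
It fails at once if the tray is let fall (faster than 0.7 m/s, about 25 mm of free fall, while not held) (linear speed of tray above 0.7 m/s and contact force between the fingers and tray below 0.1 N).
It fails at once if the cassette is let fall (faster than 0.7 m/s, about 25 mm of free fall, while not held) (linear speed of cassette above 0.7 m/s and contact force between the fingers and cassette below 0.1 N).
It fails at once if a bystander (beaker, flask, dishes, tub, tape or jar) is shifted by more than 30 mm or tipped (distance of any of beaker, flask, dishes, stir_tub, tape, amber_jar from where it was at the start of the episode above 0.03 m or angle between any of beaker, flask, dishes, stir_tub, tape, amber_jar's own z axis and vertical above 0.35 rad).
It also fails if it takes over 56 s, if anything falls off the work surface, if the arm or the gripper's body presses on something with over 40 N, if the wrist force passes 120 N, or if a joint passes its speed limit or range.

## Working session

There is one attempt and no reset: what is moved stays moved. The work goes in short steps, Python scripts to look and compute and a tool call to move; the robot and the scene stay as the last step left them, time stands still between calls to the robot, and variables do not carry over. Pictures are saved under pics/ and viewed, and the job is handed in when it is done.

Besides the shell and the picture viewer there is one more tool, called after "Emit:" as name(argument=value, ...) on one line, values as JSON. send_rows: Moves the arm, as the interface text tells. Its arguments: {"type":"object","properties":{"series":{"type":"string"},"force":{"type":"number"}},"required":["series"]}

```bash
ls; mkdir -p pics
python3 - <<'E'
from workcell import monitor,cams,bot
import cv2
print(monitor.observe())
for n in ["side","top","wrist"]:
    c=cams.get_calibration(n);print(n,c)
    im=cams.grab_frame(n);cv2.imwrite(f"pics/{n}0.png",cv2.cvtColor(im,cv2.COLOR_RGB2BGR))
E
```

```text
pics
{'clock': 0.0, 'qpos': array([ 1.22878327,  0.52202853, -0.03631182,  1.60001268,  0.02119766,
        1.02111449, -0.11279897]), 'qd': array([-9.36443483e-04,  9.34524522e-04,  4.64942854e-04, -3.62982842e-04,
       -1.77625098e-05, -5.55442537e-04,  2.64538039e-04]), 'joint_efforts': array([ 1.73776127e-03, -9.27094388e+01,  1.98136233e+00, -3.69932055e+01,
        1.80428725e-02,  8.07301782e-03,  1.56537243e-05]), 'position': array([ 0.16766472, -0.60174201,  0.24171519]), 'tool_rot': array([-1.57088723e+00,  1.17462588e-03, -1.29900691e+00]), 'force': array([-0.2050283 , -0.03938538,  0.92405386]), 'moment': array([-0.01406311, -0.02178782, -0.02650797]), 'grip_width': 0.0853795319598761}
side {'mtx': array([[383.37757334,   0.        , 273.66097703],
       [  0.        , 383.37757334, 208.81668434],
       [  0.        ,   0.        ,   1.        ]]), 'origin': array([ 0.52969918, -0.78698241,  0.80547999]), 'attitude': array([-2.25071977,  0.02341609, -0.03388282])}
top {'mtx': array([[469.71737227,   0.        , 278.72141577],
       [  0.        , 469.71737227, 211.61792691],
       [  0.        ,   0.        ,   1.        ]]), 'origin': array([0.27951199, 0.10502427, 1.56138243]), 'attitude': array([-2.93961904, -0.00331336, -1.43129155])}
wrist {'mtx': array([[344.50047193,   0.        , 289.44332207],
       [  0.        , 344.50047193, 208.04868686],
       [  0.        ,   0.        ,   1.        ]]), 'origin': array([ 0.23912078, -0.58176165,  0.37340768]), 'attitude': array([ 2.84551285e+00, -2.17933246e-05, -1.29840318e+00])}
```

View pics/side0.png

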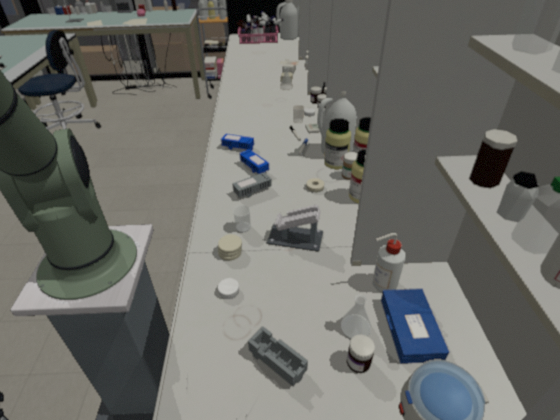

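View pics/top0.png

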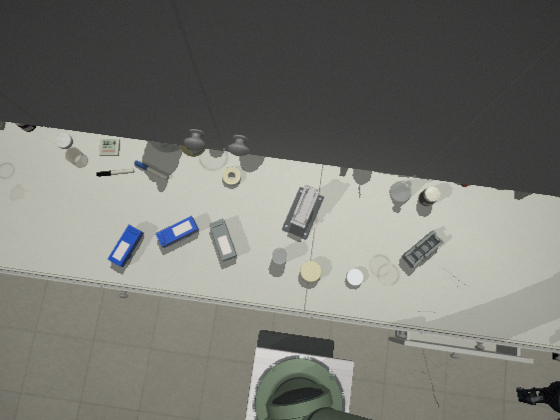

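View pics/wrist0.png

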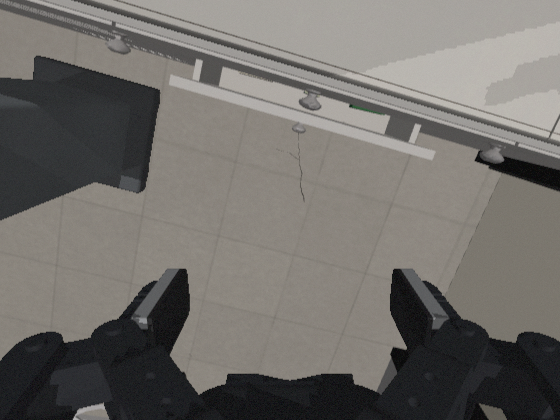

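Candidates in the top image: the grey open tray at (422,250); the grey closed cassette at (223,242); two blue cassettes, which are decoys, at (125,245) and (178,232); the dock at (303,208). I'll check these in close crops.

```bash
cat > h.py <<'E'
import numpy as np,cv2
from scipy.spatial.transform import Rotation as R
from workcell import monitor,cams,bot
def rot(a): return R.from_euler('xyz',a).as_matrix()
def proj(c,P):
    P=np.atleast_2d(P); Q=(P-c['origin'])@rot(c['attitude']); u=Q@c['mtx'].T
    return u[:,:2]/u[:,2:]
def ray(c,uv,z):
    d=rot(c['attitude'])@np.linalg.solve(c['mtx'],[uv[0],uv[1],1]); o=np.array(c['origin'])
    return o+d*(z-o[2])/d[2]
def grab(n,name=None):
    c=cams.get_calibration(n); im=cv2.cvtColor(cams.grab_frame(n),cv2.COLOR_RGB2BGR)
    if name: cv2.imwrite('pics/'+name,im)
    return c,im
E
python3 - <<'E'
import cv2,numpy as np
t=cv2.imread('pics/top0.png');s=cv2.imread('pics/side0.png')
def cr(im,x,y,w=60,k=6):
    return cv2.resize(im[y-w//2:y+w//2,x-w//2:x+w//2],None,fx=k,fy=k,interpolation=cv2.INTER_CUBIC)
a=np.hstack([cr(t,422,250),cr(t,223,242)])
cv2.imwrite('pics/c1.png',a)
cv2.imwrite('pics/c2.png',np.hstack([cr(t,303,208),cr(s,296,228)]))
cv2.imwrite('pics/c3.png',np.hstack([cr(s,277,355,70,5),cr(s,252,184,70,5)]))
from h import *
ct=cams.get_calibration('top')
for n,uv,z in [('tray',(422,250),.05),('cas',(223,242),.046),('dock',(303,208),.05),('beaker',(279,257),.07),('dishes',(311,271),.04),('tub',(355,277),.02),('tape',(231,176),.02),('jar',(431,195),.07),('blue',(178,232),.04)]: print(n,ray(ct,uv,z).round(3))
E
```

```text
tray [ 0.526 -0.333  0.05 ]
cas [0.462 0.308 0.046]
dock [0.61  0.066 0.05 ]
beaker [0.437 0.121 0.07 ]
dishes [0.41  0.013 0.04 ]
tub [ 0.412 -0.133  0.02 ]
tape [0.693 0.322 0.02 ]
jar [ 0.707 -0.342  0.07 ]
blue [0.475 0.46  0.04 ]
```

View pics/c1.png

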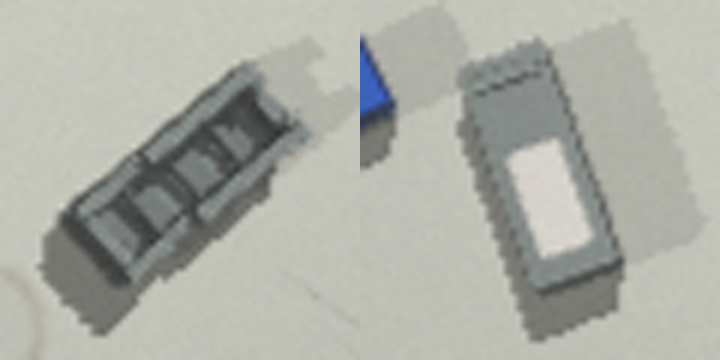

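View pics/c2.png

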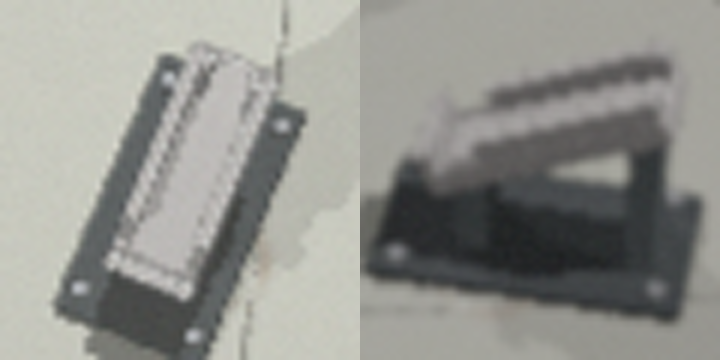

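View pics/c3.png

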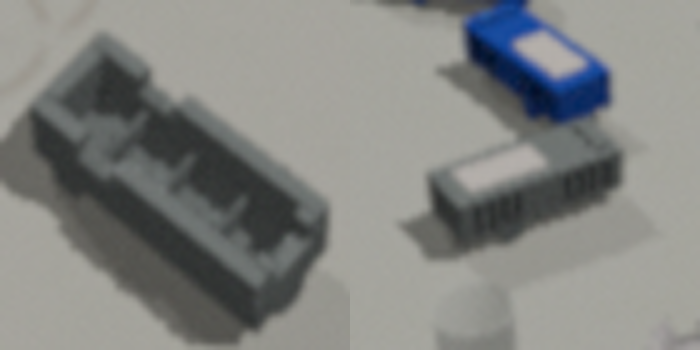

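```bash
cat >> h.py <<'E'
def cmdto(p,Rt,p0=None,R0=None):
    "target pose -> row numbers rel. to current"
    if p0 is None:
        s=monitor.observe();p0=s['position'];R0=rot(s['tool_rot'])
    v=R.from_matrix(R0.T@Rt).as_rotvec(); t=R0.T@(np.array(p)-p0)*1000
    print('row',v.round(4),t.round(1),'dist',np.linalg.norm(t).round(1),'deg',np.degrees(np.linalg.norm(v)).round(1)); return v,t
def toolR(ox,oz):
    "tool orientation for object with x axis ox, z axis oz: tool z=-ox,y=-oz"
    ox=np.array(ox,float);oz=np.array(oz,float);oz/=np.linalg.norm(oz);ox-=oz*(ox@oz);ox/=np.linalg.norm(ox)
    return np.stack([np.cross(oz,ox),-oz,-ox],1)
Z=np.array([0,0,1.])
def yawR(a): return toolR([np.cos(a),np.sin(a),0],Z)
E
python3 - <<'E'
from h import *
ct=cams.get_calibration('top')
def four(o,pts,z):
    P=np.array([ray(ct,(o[0]+u/6,o[1]+v/6),z) for u,v in pts]);
    print(P.round(3)[:,:2].tolist(),P.mean(0).round(4)); return P
P=four((392,220),[(248,65),(305,130),(125,283),(70,215)],.052)
print([np.linalg.norm(P[i]-P[(i+1)%4]).round(3) for i in range(4)])
d=P[0]+P[1]-P[2]-P[3]; ya=np.arctan2(d[1],d[0]);print('tray yaw',ya)
c=P.mean(0);cmdto([c[0],c[1],.25],yawR(ya))
P=four((193,212),[(100,70),(188,42),(262,262),(180,290)],.046)
print([np.linalg.norm(P[i]-P[(i+1)%4]).round(3) for i in range(4)])
d=P[0]+P[1]-P[2]-P[3]; print('cas yaw',np.arctan2(d[1],d[0]))
P=four((273,178),[(160,55),(303,112),(193,358),(55,312)],.008)
print([np.linalg.norm(P[i]-P[(i+1)%4]).round(3) for i in range(4)])
d=P[0]+P[1]-P[2]-P[3]; print('dock foot yaw',np.arctan2(d[1],d[0]))
E
```

```text
[[0.593, -0.364], [0.562, -0.398], [0.466, -0.308], [0.499, -0.276]] [ 0.5301 -0.3364  0.052 ]
[np.float64(0.046), np.float64(0.131), np.float64(0.046), np.float64(0.13)]
tray yaw -0.7521059392435278
row [-8.0000e-04 -2.1177e+00 -5.0000e-04] [-158.5   -8.   420.4] dist 449.3 deg 121.3
[[0.516, 0.361], [0.538, 0.316], [0.425, 0.258], [0.404, 0.299]] [0.4706 0.3086 0.046 ]
[np.float64(0.05), np.float64(0.128), np.float64(0.046), np.float64(0.129)]
cas yaw 0.4944092438623789
[[0.69, 0.085], [0.668, 0.001], [0.52, 0.044], [0.535, 0.124]] [0.6029 0.0636 0.008 ]
[np.float64(0.087), np.float64(0.155), np.float64(0.081), np.float64(0.16)]
dock foot yaw -0.26571315799276385
```

The tray footprint measures 46 x 130 mm and the dock foot plate about 84 x 158 mm, both close to the given sizes. I'll move the wrist above the tray for a close look.

Emit:
send_rows(series="0 -2.118 0 -158 -8 420 1;0 -2.118 0 -158 -8 420 1;0 -2.118 0 -158 -8 420 1;0 -2.118 0 -158 -8 420 1;0 -2.118 0 -158 -8 420 1;0 -2.118 0 -158 -8 420 1;0 -2.118 0 -158 -8 420 1;0 -2.118 0 -158 -8 420 1;0 -2.118 0 -158 -8 420 1;0 -2.118 0 -158 -8 420 1;0 -2.118 0 -158 -8 420 1;0 -2.118 0 -158 -8 420 1;0 -2.118 0 -158 -8 420 1;0 -2.118 0 -158 -8 420 1;0 -2.118 0 -158 -8 420 1;0 -2.118 0 -158 -8 420 1;0 -2.118 0 -158 -8 420 1;0 -2.118 0 -158 -8 420 1;0 -2.118 0 -158 -8 420 1;0 -2.118 0 -158 -8 420 1")

```text
clock: 1.82
position: [0.5298, -0.3372, 0.2502]
tool_rot: [-1.571, 0.0, 0.815]
force: [-0.3, -0.1, -0.2]
grip_width: 0.0854
```

Run:
```python
from h import *
s=monitor.observe();print(s['position'],s['tool_rot'],s['qpos'].round(2))
c,im=grab('wrist','w1.png');np.save('w1.npy',c,allow_pickle=True)
```

```text
[ 0.52981253 -0.33720556  0.25016485] [-1.57051979e+00  3.00516751e-05  8.14544084e-01] [ 0.87  0.58 -0.61  1.56  0.35  1.11  1.  ]
```

View pics/w1.png

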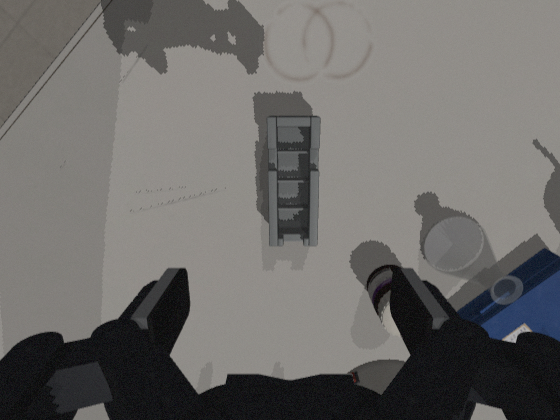

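The tray lies centred at about (294,180). Its notched +x end is at the bottom (293,240), so the frame assumption holds.

Run:
```python
import cv2
im=cv2.imread('pics/w1.png');cv2.imwrite('pics/w1c.png',cv2.resize(im[105:255,240:350],None,fx=4,fy=4,interpolation=cv2.INTER_CUBIC))
```

```text
(no output)
```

View pics/w1c.png

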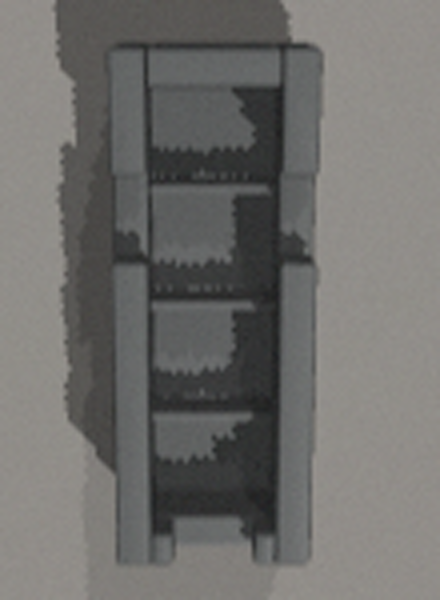

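```bash
cat >> h.py <<'E'
from scipy.optimize import least_squares
def fitflat(views,z,x0):
    "views: [(calib, modelpts(n,2 or 3 rel z), uv)] -> x,y,yaw"
    def W(q,M):
        a=q[2];M=np.array(M,float); M=M if M.shape[1]==3 else np.c_[M,0*M[:,:1]]
        return np.c_[q[0]+M[:,0]*np.cos(a)-M[:,1]*np.sin(a),q[1]+M[:,0]*np.sin(a)+M[:,1]*np.cos(a),z+M[:,2]]
    f=lambda q:np.concatenate([(proj(c,W(q,M))-uv).ravel() for c,M,uv in views])
    r=least_squares(f,x0,x_scale=[.01,.01,.1]); print('fit',r.x.round(5),'res px',r.fun.round(1)); return r.x
E
python3 - <<'E'
from h import *
c=np.load('w1.npy',allow_pickle=True).item()
f=lambda L:[((u+.5)/4-.5+240,(v+.5)/4-.5+105) for u,v in L]
M=[(-.065,-.025),(-.065,.025),(.065,-.025),(.065,.025)]
uv=f([(109,46),(322,46),(117,563),(310,563)])
# which side: try both
for s in (1,-1):
    q=fitflat([(c,[(a,s*b) for a,b in M],uv)],.052,[.53,-.336,-.752])
E
```

```text
fit [ 0.53366 -0.33592 -0.75607] res px [-0.4 -0.3  0.4 -0.3 -0.   0.3  0.   0.4]
fit [ 0.53447 -0.33669 -0.75737] res px [ 53.7   1.  -53.5   0.9  48.2   1.4 -48.3   1.3]
```

```bash
cat >> h.py <<'E'
def dockR(yaw,th=np.radians(25)):
    c,s=np.cos(yaw),np.sin(yaw)
    ox=np.array([np.cos(th)*c,np.cos(th)*s,np.sin(th)]);oz=np.array([-np.sin(th)*c,-np.sin(th)*s,np.cos(th)])
    return ox,oz,toolR(ox,oz)
E
python3 - <<'E'
from h import *
ox,oz,Rt=dockR(-.266)
p=np.array([.603,.0636,.095])+.16*oz; print(p)
cmdto(p,Rt)
E
```

```text
[0.53775923 0.08137527 0.24000925]
row [-0.4277 -0.4815 -0.1068] [310.1  10.2 281.2] dist 418.7 deg 37.4
```

Emit:
send_rows(series="-0.428 -0.482 -0.107 310 10 281 1;-0.428 -0.482 -0.107 310 10 281 1;-0.428 -0.482 -0.107 310 10 281 1;-0.428 -0.482 -0.107 310 10 281 1;-0.428 -0.482 -0.107 310 10 281 1;-0.428 -0.482 -0.107 310 10 281 1;-0.428 -0.482 -0.107 310 10 281 1;-0.428 -0.482 -0.107 310 10 281 1;-0.428 -0.482 -0.107 310 10 281 1;-0.428 -0.482 -0.107 310 10 281 1;-0.428 -0.482 -0.107 310 10 281 1;-0.428 -0.482 -0.107 310 10 281 1;-0.428 -0.482 -0.107 310 10 281 1;-0.428 -0.482 -0.107 310 10 281 1")

```text
clock: 3.03
position: [0.5364, 0.0801, 0.2403]
tool_rot: [-2.008, 0.0, 1.306]
force: [0.6, 0.0, -1.0]
grip_width: 0.0852
```

Run:
```python
from h import *
s=monitor.observe();print(s['position'],s['tool_rot'],s['qpos'].round(2))
c,im=grab('wrist','w2.png');np.save('w2.npy',c,allow_pickle=True)
```

```text
[0.53639835 0.08009589 0.2402962 ] [-2.00764525e+00  6.12126526e-05  1.30645101e+00] [ 0.14  0.3  -0.67  2.11  0.88  0.63  0.15]
```

View pics/w2.png

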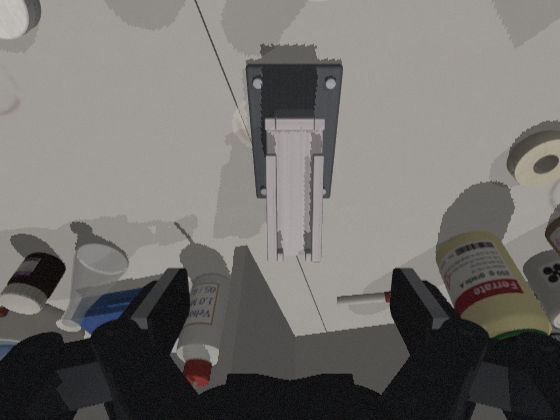

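The dock head is centred at about (295,190), with its upper-end notch at (293,255) and its low end at the top.

Run:
```python
import cv2
im=cv2.imread('pics/w2.png');cv2.imwrite('pics/w2c.png',cv2.resize(im[112:267,240:350],None,fx=4,fy=4,interpolation=cv2.INTER_CUBIC)[:600])
```

```text
(no output)
```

View pics/w2c.png

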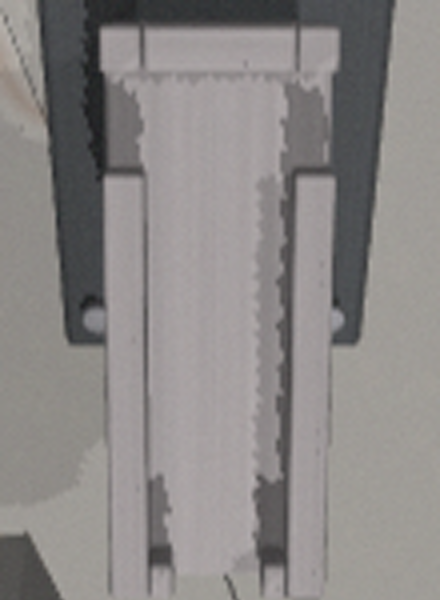

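Run:
```python
import cv2
im=cv2.imread('pics/w2.png');cv2.imwrite('pics/w2d.png',cv2.resize(im[230:275,255:335],None,fx=8,fy=8,interpolation=cv2.INTER_CUBIC))
```

```text
(no output)
```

View pics/w2d.png

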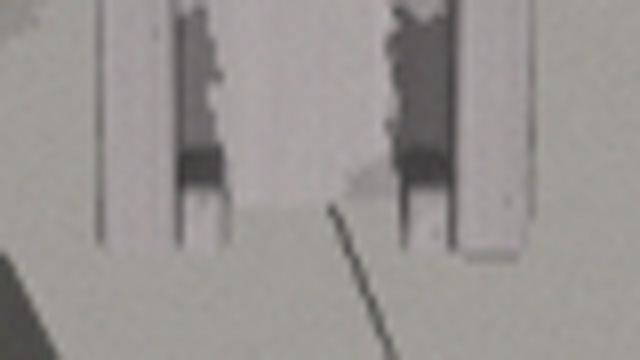

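```bash
cat >> h.py <<'E'
def fitdock(views,x0,free=False):
    def W(q,M):
        ox,oz,Rt=dockR(q[2],q[4] if free else np.radians(25)); M=np.c_[np.array(M,float),np.zeros(len(M))]
        return np.array([q[0],q[1],q[3] if free else .095])+M@np.stack([ox,np.cross(oz,ox),oz])
    f=lambda q:np.concatenate([(proj(c,W(q,M))-uv).ravel() for c,M,uv in views])
    x0=list(x0)+([.095,np.radians(25)] if free else [])
    r=least_squares(f,x0,x_scale=[.01,.01,.1,.01,.1][:len(x0)]); print('dock',r.x.round(5),'res',r.fun.round(1)); return r.x
E
python3 - <<'E'
from h import *
c=np.load('w2.npy',allow_pickle=True).item()
f=lambda L:[((u+.5)/4-.5+240,(v+.5)/4-.5+112) for u,v in L]
uv=f([(99,27),(340,27),(104.5,172),(335.5,172)])+[(266.9,260.7),(320.6,260.7)]
M=[(-.065,-.025),(-.065,.025),(-.0345,-.025),(-.0345,.025),(.065,-.025),(.065,.025)]
fitdock([(c,M,uv)],[.603,.0636,-.266]);fitdock([(c,M,uv)],[.603,.0636,-.266],True)
E
```

```text
dock [ 0.60523  0.06583 -0.26484] res [-0.1 -0.7  0.4 -0.6 -0.8  0.2  0.4  0.2  0.2  0.8 -0.   0.9]
dock [ 0.60719  0.06535 -0.26502  0.09195  0.44893] res [ 0.4 -0.2 -0.1 -0.1 -0.4  0.1 -0.   0.2  0.4 -0.  -0.2  0.1]
```

Run:
```python
from h import *
print(monitor.observe()['position'])
cmdto([.5337,-.3359,.13],yawR(-.756))
```

```text
[0.53644382 0.07984547 0.24034415]
row [0.4281 0.4835 0.1072] [-402.   144.9  -49.4] dist 430.1 deg 37.5
```

Emit:
send_rows(series="0.428 0.483 0.107 -402 145 -49 1;0.428 0.483 0.107 -402 145 -49 1;0.428 0.483 0.107 -402 145 -49 1;0.428 0.483 0.107 -402 145 -49 1;0.428 0.483 0.107 -402 145 -49 1;0.428 0.483 0.107 -402 145 -49 1;0.428 0.483 0.107 -402 145 -49 1;0.428 0.483 0.107 -402 145 -49 1;0.428 0.483 0.107 -402 145 -49 1;0.428 0.483 0.107 -402 145 -49 1;0.428 0.483 0.107 -402 145 -49 1;0.428 0.483 0.107 -402 145 -49 1;0.428 0.483 0.107 -402 145 -49 1;0.428 0.483 0.107 -402 145 -49 1;0.428 0.483 0.107 -402 145 -49 1")

```text
clock: 4.33
position: [0.5346, -0.3337, 0.1301]
tool_rot: [-1.571, -0.001, 0.819]
force: [1.4, -0.3, 0.5]
grip_width: 0.0855
```

Run:
```python
from h import *
c,im=grab('wrist','w3.png');np.save('w3.npy',c,allow_pickle=True)
print(monitor.observe()['position'],monitor.observe()['tool_rot'])
cmdto([.5337,-.3359,.031],yawR(-.756))
```

```text
[ 0.53469268 -0.33362385  0.13015744] [-1.57114017e+00 -4.88130286e-04  8.18882149e-01]
row [0.0003 0.0041 0.0005] [-2.4 99.2 -0.8] dist 99.2 deg 0.2
```

View pics/w3.png

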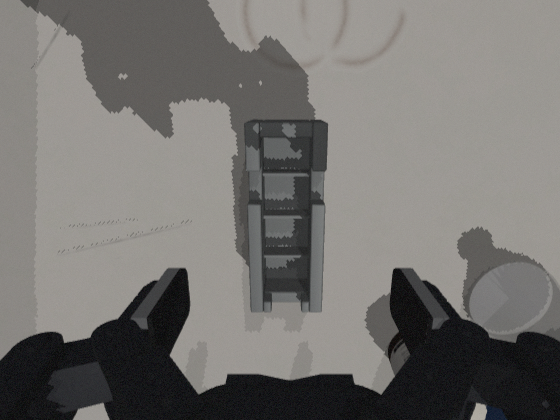

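Emit:
send_rows(series="0 0.004 0 -2.4 20 -0.8 1;0 0.004 0 -2.4 50 -0.8 1;0 0.004 0 -2.4 75 -0.8 1;0 0.004 0 -2.4 90 -0.8 1;0 0.004 0 -2.4 99 -0.8 1;0 0.004 0 -2.4 99 -0.8 1;0 0.004 0 -2.4 99 -0.8 1;0 0.004 0 -2.4 99 -0.8 0;0 0.004 0 -2.4 99 -0.8 0;0 0.004 0 -2.4 99 -0.8 0;0 0.004 0 -2.4 99 -0.8 0;0 0.004 0 -2.4 99 -0.8 0;0 0.004 0 -2.4 99 -0.8 0;0 0.004 0 -2.4 99 -0.8 0;0 0.004 0 -2.4 99 -0.8 0", force=40)

```text
clock: 5.63
position: [0.5337, -0.3372, 0.0318]
tool_rot: [-1.572, -0.0, 0.814]
force: [-3.4, -0.2, 9.5]
grip_width: 0.0493
```

Run:
```python
from h import *
c,im=grab('wrist','w4.png');np.save('w4.npy',c,allow_pickle=True)
s=monitor.observe();print(s['position'],s['tool_rot'],s['grip_width'],s['force'])
```

```text
[ 0.53372776 -0.33716349  0.03173365] [-1.57204637e+00 -1.46338034e-04  8.13641128e-01] 0.049734291898305374 [-1.86809507 -0.59147044  9.02330776]
```

View pics/w4.png

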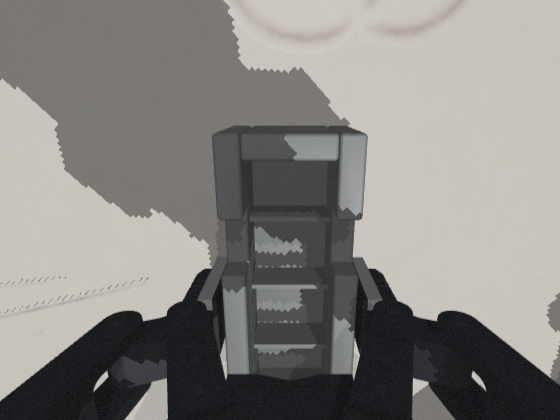

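Emit:
send_rows(series="0 0 0 0 -5 0 0;0 0 0 0 -15 0 0;0 0 0 0 -35 0 0;0 0 0 0 -70 0 0;0 0 0 0 -105 0 0;0 0 0 0 -140 0 0;0 0 0 0 -170 0 0;0 0 0 0 -180 0 0;0 0 0 0 -180 0 0;0 0 0 0 -180 0 0")

```text
clock: 6.52
position: [0.5331, -0.3368, 0.2106]
tool_rot: [-1.571, 0.0, 0.814]
force: [-0.4, 0.4, -2.8]
grip_width: 0.0494
```

Run:
```python
from h import *
c,im=grab('wrist','w5.png');np.save('w5.npy',c,allow_pickle=True)
s=monitor.observe();print(s['position'],s['tool_rot'],s['grip_width'],s['force'])
np.save('s5.npy',s,allow_pickle=True)
cv2.imwrite('pics/w5c.png',cv2.resize(im[110:290,190:390],None,fx=3.3,fy=3.3,interpolation=cv2.INTER_CUBIC))
```

```text
[ 0.53271272 -0.33662604  0.20954057] [-1.56932759e+00  3.68028164e-04  8.13958675e-01] 0.04945710649949128 [-0.63602977 -0.22119445 -2.83561647]
```

View pics/w5c.png

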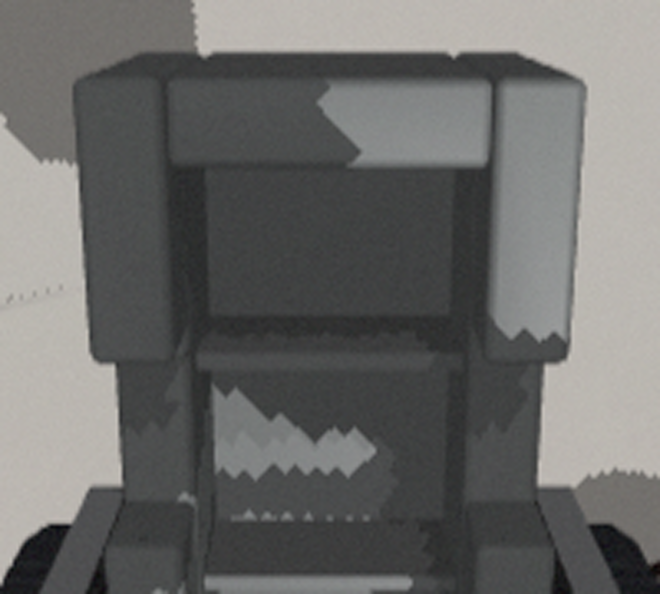

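```bash
cat >> h.py <<'E'
def camtool():
    s=monitor.observe();c=cams.get_calibration('wrist');Rt=rot(s['tool_rot'])
    t=Rt.T@(c['origin']-s['position']);A=Rt.T@rot(c['attitude']); return t,A,c['mtx']
def projT(ct,P):
    Q=(P-ct[0])@ct[1]; u=Q@ct[2].T; return u[:,:2]/u[:,2:]
# object frame -> tool frame nominal: tool x=oy, y=-oz, z=-ox
B=np.array([[0,1,0],[0,0,-1],[-1,0,0.]])
def fitheld(ct,M,uv,prior=(.0,-.021,0),sig=(.01,.004,.01,.02,.05,.02)):
    M=np.array(M,float)
    def f(q):
        P=q[:3]+(M@B.T)@R.from_rotvec(q[3:]).as_matrix().T
        return np.concatenate([(projT(ct,P)-uv).ravel()/0.5,(q-np.r_[prior,0,0,0])/sig])
    r=least_squares(f,np.r_[prior,0,0,0],x_scale=[.01]*3+[.1]*3); n=2*len(M)
    print('held rim centre mm',(r.x[:3]*1000).round(2),'rot',r.x[3:].round(4),'res',(r.fun[:n]*.5).round(1)); return r.x
E
python3 - <<'E'
from h import *
t,A,m=camtool();print(t,R.from_matrix(A).as_euler('xyz'))
k=3.3
uv=np.array([((u+.5)/k-.5+190,(v+.5)/k-.5+110) for u,v in [(74,84),(585,84),(93,361),(569,361),(168,165),(490,165)]])
M=[(-.065,-.025,0),(-.065,.025,0),(-.0355,-.025,0),(-.0355,.025,0),(-.056,-.016,0),(-.056,.016,0)]
fitheld((t,A,m),M,uv)
fitheld((t,A,m),M,uv,sig=(.01,.004,.01,.001,.05,.001))
fitheld((t,A,m),M,uv,sig=(.01,.02,.01,.05,.05,.05))
E
```

```text
[-2.55219612e-05 -1.31618351e-01  7.46973228e-02] [-1.86762313e+00 -6.33224949e-04  5.37240323e-04]
held rim centre mm [  0.11 -17.23   0.21] rot [ 0.0135 -0.0032 -0.0072] res [ 0.1 -1.6 -0.  -1.9  0.3  0.3 -0.8  0.4  0.6  1.5 -0.3  1.4]
held rim centre mm [  0.09 -17.85   0.21] rot [ 0.0001 -0.0022 -0.    ] res [ 0.3 -1.7 -0.2 -1.9  0.2  0.6 -0.8  0.4  0.7  1.4 -0.3  1.3]
held rim centre mm [  0.14 -16.59   0.22] rot [ 0.0269 -0.0038 -0.0114] res [-0.1 -1.5  0.1 -1.8  0.5  0.1 -0.8  0.3  0.6  1.5 -0.3  1.4]
```

The held fit shows the tray centred to about 0.2 mm in the jaws, with a mass of about 0.29 kg. Next is the pre-place pose, 60 mm off the dock along its normal.

Run:
```python
from h import *
ox,oz,Rt=dockR(-.265)
p=np.array([.6055,.0658,.095])+.0798*oz+.0005*ox; print(p,R.from_matrix(Rt).as_euler('xyz'))
cmdto(p,Rt)
```

```text
[0.57338965 0.07451419 0.16753467] [-2.00712864  0.          1.30579633]
row [-0.429  -0.484  -0.1073] [326.8  42.3 252.7] dist 415.3 deg 37.6
```

Emit:
send_rows(series="-0.12 -0.13 -0.03 50 0 40 0;-0.22 -0.25 -0.06 110 5 85 0;-0.33 -0.37 -0.08 165 15 128 0;-0.429 -0.484 -0.107 220 20 170 0;-0.429 -0.484 -0.107 270 32 210 0;-0.429 -0.484 -0.107 300 38 235 0;-0.429 -0.484 -0.107 327 42 253 0;-0.429 -0.484 -0.107 327 42 253 0;-0.429 -0.484 -0.107 327 42 253 0;-0.429 -0.484 -0.107 327 42 253 0;-0.429 -0.484 -0.107 327 42 253 0;-0.429 -0.484 -0.107 327 42 253 0;-0.429 -0.484 -0.107 327 42 253 0;-0.429 -0.484 -0.107 327 42 253 0")

```text
clock: 7.73
position: [0.5731, 0.0741, 0.1674]
tool_rot: [-2.006, 0.002, 1.306]
force: [-0.1, 0.1, -1.3]
grip_width: 0.0495
```

Run:
```python
from h import *
ox,oz,Rt=dockR(-.265)
c,im=grab('wrist','w6.png')
c2,im2=grab('side','s6.png');
cv2.imwrite('pics/s6c.png',cv2.resize(im2[170:270,240:350],None,fx=5,fy=5,interpolation=cv2.INTER_CUBIC))
s=monitor.observe();print(s['position'],s['tool_rot'],s['force'],s['grip_width'],s['qd'].round(3))
p=np.array([.6055,.0658,.095])+.0798*oz+.0005*ox
cmdto(p,Rt)
```

```text
[0.57355367 0.07330175 0.16807319] [-2.00744738e+00  1.32492495e-03  1.30420585e+00] [-0.43615051 -0.49497689 -1.3354352 ] 0.04992217654723767 [ 0.006 -0.007 -0.004 -0.005 -0.     0.    -0.003]
row [ 0.0003 -0.0009 -0.0019] [1.1 0.3 0.7] dist 1.3 deg 0.1
```

View pics/s6c.png

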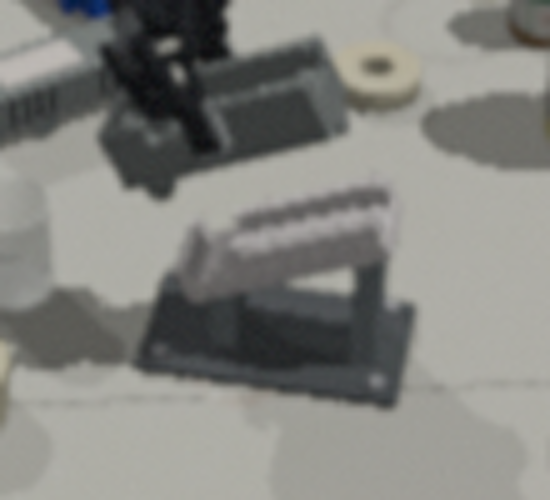

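View pics/w6.png

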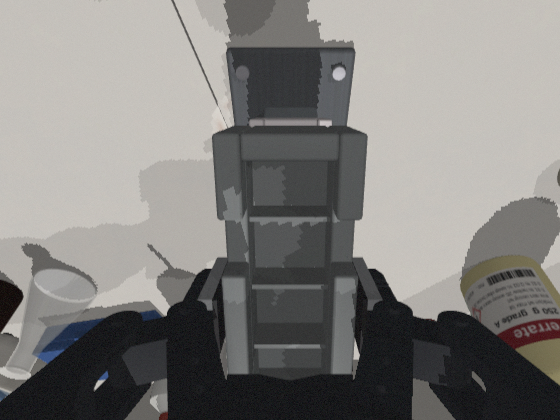

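The tray sits squarely over the dock: the dock's low end spans columns 250–331 and the tray's 213–367, both centred near 290. Now lowering.

Emit:
send_rows(series="0 0 0 0.7 8 0.4 0;0 0 0 0.7 20 0.4 0;0 0 0 0.7 32 0.4 0;0 0 0 0.7 41 0.4 0;0 0 0 0.7 46 0.4 0;0 0 0 0.7 48 0.4 0;0 0 0 0.7 49 0.4 0;0 0 0 0.7 49 0.4 0")

```text
clock: 8.5
position: [0.5938, 0.0697, 0.1243]
tool_rot: [-2.009, 0.0, 1.305]
force: [-0.2, -0.0, -1.5]
grip_width: 0.0496
```

```bash
cat >> h.py <<'E'
def dstat(yaw=-.265,d=(.6055,.0658,.095)):
    "TCP in dock frame"
    s=monitor.observe();ox,oz,Rt=dockR(yaw);e=s['position']-np.array(d);oy=np.cross(oz,ox)
    v=R.from_matrix(Rt.T@rot(s['tool_rot'])).as_rotvec()
    print('clk',round(s['clock'],2),'TCP in dock mm',(1000*np.array([e@ox,e@oy,e@oz])).round(2),'rot',v.round(4),'F(dock xyz)',np.array([s['force']@ox,s['force']@oy,s['force']@oz]).round(1),'M',s['moment'].round(2),'w',s['grip_width'].round(4))
E
python3 - <<'E'
from h import *
dstat()
c2,im2=grab('side');dstat()
cv2.imwrite('pics/s7c.png',cv2.resize(im2[170:270,240:350],None,fx=5,fy=5,interpolation=cv2.INTER_CUBIC))
E
```

```text
Traceback (most recent call last):
  File "h.py", line 64, in dstat
    print('clk',round(s['clock'],2),'TCP in dock mm',(1000*np.array([e@ox,e@oy,e@oz])).round(2),'rot',v.round(4),'F(dock xyz)',np.array([s['force']@ox,s['force']@oy,s['force']@oz]).round(1),'M',s['moment'].round(2),'w',s['grip_width'].round(4))
                                                                                                                                                                                                                           ^^^^^^^^^^^^^^^^^^^^^
AttributeError: 'float' object has no attribute 'round'
```

```bash
sed -i "s/s\['grip_width'\].round(4)/round(s['grip_width'],4)/" h.py
python3 - <<'E'
from h import *
dstat()
c2,im2=grab('side');dstat()
cv2.imwrite('pics/s7c.png',cv2.resize(im2[170:270,240:350],None,fx=5,fy=5,interpolation=cv2.INTER_CUBIC))
E
```

```text
clk 8.5 TCP in dock mm [ 1.25  0.7  31.79] rot [-0.0015  0.0003  0.0006] F(dock xyz) [-0.8 -0.1 -1.3] M [0.16 0.63 0.02] w 0.0496
clk 8.55 TCP in dock mm [ 1.33  0.87 31.99] rot [-0.0017  0.0002  0.0003] F(dock xyz) [-0.8 -0.  -1.4] M [0.16 0.59 0.03] w 0.0493
```

View pics/s7c.png

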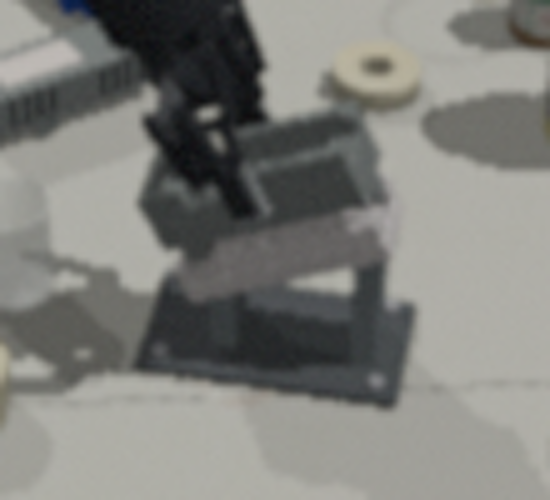

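Emit:
send_rows(series="0 0 0 -0.7 1 0.7 0;0 0 0 -0.7 2.5 0.7 0;0 0 0 -0.7 4 0.7 0;0 0 0 -0.7 5.5 0.7 0;0 0 0 -0.7 7 0.7 0;0 0 0 -0.7 8 0.7 0;0 0 0 -0.7 8 0.7 0")

```text
clock: 9.13
position: [0.5963, 0.0686, 0.1164]
tool_rot: [-2.008, 0.001, 1.306]
force: [0.3, 0.2, -2.7]
grip_width: 0.0491
```

Run:
```python
from h import *
dstat()
```

```text
clk 9.13 TCP in dock mm [ 0.3   0.29 23.43] rot [-0.0011 -0.0002  0.0005] F(dock xyz) [-1.   0.3 -2.6] M [ 0.19  0.6  -0.03] w 0.0491
```

No contact force, so the lugs are about 8 mm into the notches. I'll do the last 4 mm slowly.

Emit:
send_rows(series="0 0 0 0 0.8 0 0;0 0 0 0 1.6 0 0;0 0 0 0 2.4 0 0;0 0 0 0 3.2 0 0;0 0 0 0 3.8 0 0;0 0 0 0 4 0 0;0 0 0 0 4 0 0")

```text
clock: 9.72
position: [0.5979, 0.0682, 0.1132]
tool_rot: [-2.009, 0.0, 1.306]
force: [-4.6, 0.2, 3.7]
grip_width: 0.0491
```

Run:
```python
from h import *
dstat()
c2,im2=grab('side');dstat()
cv2.imwrite('pics/s8c.png',cv2.resize(im2[170:270,240:350],None,fx=5,fy=5,interpolation=cv2.INTER_CUBIC))
```

```text
clk 9.72 TCP in dock mm [ 0.43  0.35 19.83] rot [-0.0016 -0.0002  0.0004] F(dock xyz) [-2.5 -1.   5.2] M [-0.01  0.87 -0.15] w 0.0491
clk 9.77 TCP in dock mm [ 0.45  0.31 19.85] rot [-0.0016 -0.0002  0.0004] F(dock xyz) [-2.2 -1.1  6.4] M [-0.06  0.95 -0.16] w 0.0496
```

View pics/s8c.png

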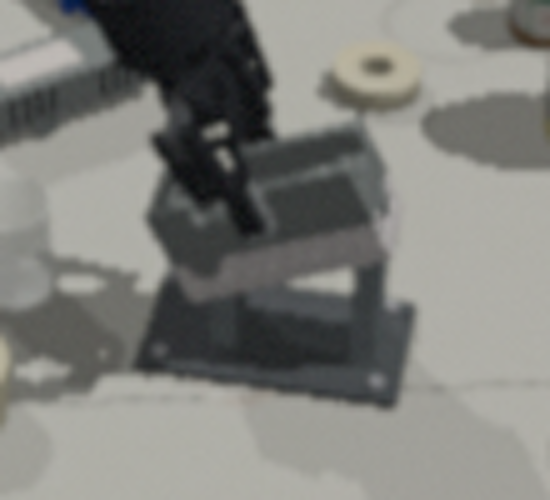

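Contact shows up at exactly the predicted height of 19.8 mm. I'll press lightly, release and back off along the normal.

Emit:
send_rows(series="0 0 0 0 0.6 0 0;0 0 0 0 0.6 0 0;0 0 0 0 0.6 0 0.3;0 0 0 0 0.6 0 0.7;0 0 0 0 0.6 0 1;0 0 0 0 0.6 0 1;0 0 0 0 0.6 0 1;0 0 0 0 0.6 0 1;0 0 0 0 -10 0 1;0 0 0 0 -30 0 1;0 0 0 0 -65 0 1;0 0 0 0 -100 0 1;0 0 0 0 -130 0 1;0 0 0 0 -140 0 1;0 0 0 0 -140 0 1;0 0 0 0 -140 0 1")

```text
clock: 11.1
position: [0.5409, 0.0835, 0.2402]
tool_rot: [-2.01, 0.0, 1.305]
force: [-0.3, -0.5, -0.1]
grip_width: 0.0854
```

Run:
```python
from h import *
dstat()
c,im=grab('wrist','w9.png');np.save('w9.npy',c,allow_pickle=True);dstat()
cv2.imwrite('pics/w9c.png',cv2.resize(im[90:290,210:370],None,fx=3,fy=3,interpolation=cv2.INTER_CUBIC))
c2,im2=grab('side')
cv2.imwrite('pics/s9c.png',cv2.resize(im2[170:270,240:350],None,fx=5,fy=5,interpolation=cv2.INTER_CUBIC))
```

```text
clk 11.1 TCP in dock mm [6.8000e-01 1.5000e-01 1.5985e+02] rot [-0.0026  0.0004  0.0004] F(dock xyz) [-0.2 -0.5 -0. ] M [ 0.05  0.42 -0.07] w 0.0854
clk 11.15 TCP in dock mm [2.3000e-01 1.0000e-02 1.5914e+02] rot [-0.0013  0.0002  0.0009] F(dock xyz) [ 0.5  0.1 -0.3] M [0.11 0.4  0.05] w 0.0852
```

View pics/w9c.png

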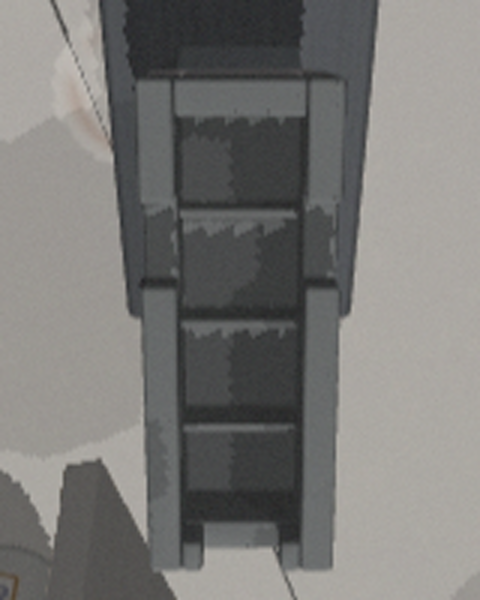

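View pics/s9c.png

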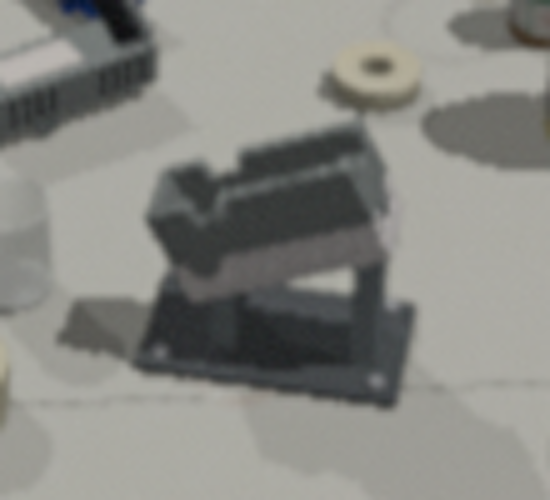

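```bash
cat >> h.py <<'E'
def fitslope(c,M,uv,h,d=(.6055,.0658,.095),yaw=-.265):
    "offset (x,y,yaw) in dock frame of points M at height h"
    ox,oz,Rt=dockR(yaw);E=np.stack([ox,np.cross(oz,ox),oz]);M=np.array(M,float)
    def f(q):
        a=q[2];P=np.c_[q[0]+M[:,0]*np.cos(a)-M[:,1]*np.sin(a),q[1]+M[:,0]*np.sin(a)+M[:,1]*np.cos(a),np.full(len(M),h+q[3])]
        return np.r_[(proj(c,np.array(d)+P@E)-uv).ravel(),q[3]/.003]
    r=least_squares(f,[0,0,0,0],x_scale=[.01,.01,.1,.01]);print('slope mm',(r.x[[0,1,3]]*1000).round(2),'yaw',r.x[2].round(4),'res',r.fun[:-1].round(1))
E
python3 - <<'E'
from h import *
c=np.load('w9.npy',allow_pickle=True).item()
uv=np.array([((u+.5)/3-.5+210,(v+.5)/3-.5+90) for u,v in [(138,80),(346,80),(141,290),(338,290),(153,570),(332,570)]])
M=[(-.065,-.025),(-.065,.025),(-.0145,-.025),(-.0145,.025),(.065,-.025),(.065,.025)]
fitslope(c,M,uv,.04)
p=np.array([.4706,.3086,.25]);s=monitor.observe();p0=s['position'];R0=rot(s['tool_rot'])
cmdto([.51,.2,.27],yawR(.1));cmdto(p,yawR(.494))
E
```

```text
slope mm [ 0.83  0.68 -2.26] yaw 0.0024 res [-0.8  0.4  0.1  0.3  0.3 -0.5  0.9 -0.6 -0.8  0.2  0.2  0.2]
row [ 0.4317 -0.3594 -0.0808] [104.4 -53.8  41.4] dist 124.5 deg 32.5
row [ 0.4151 -0.7469 -0.1667] [198.9 -63.9 110. ] dist 236.1 deg 49.9
```

The tray is home: the fit gives 0.8 / 0.7 mm offsets and 0.002 rad, and the height shows the camera's known depth bias. Next, look at the cassette.

Emit:
send_rows(series="0.415 -0.747 -0.167 199 -64 110 1;0.415 -0.747 -0.167 199 -64 110 1;0.415 -0.747 -0.167 199 -64 110 1;0.415 -0.747 -0.167 199 -64 110 1;0.415 -0.747 -0.167 199 -64 110 1;0.415 -0.747 -0.167 199 -64 110 1;0.415 -0.747 -0.167 199 -64 110 1;0.415 -0.747 -0.167 199 -64 110 1;0.415 -0.747 -0.167 199 -64 110 1;0.415 -0.747 -0.167 199 -64 110 1;0.415 -0.747 -0.167 199 -64 110 1;0.415 -0.747 -0.167 199 -64 110 1")

```text
clock: 12.2
position: [0.4704, 0.3086, 0.2512]
tool_rot: [-1.573, 0.001, 2.064]
force: [-0.4, 0.4, -0.6]
grip_width: 0.0858
```

Run:
```python
from h import *
s=monitor.observe();print(s['position'],s['tool_rot'],s['qpos'].round(2))
c,im=grab('wrist','w10.png');np.save('w10.npy',c,allow_pickle=True)
cv2.imwrite('pics/w10c.png',cv2.resize(im[80:280,210:370],None,fx=3,fy=3,interpolation=cv2.INTER_CUBIC))
```

```text
[0.4703943  0.30855861 0.25115509] [-1.57304095e+00  1.33423171e-03  2.06360162e+00] [-0.05  0.55 -0.92  1.73  0.49  1.11  0.95]
```

View pics/w10.png

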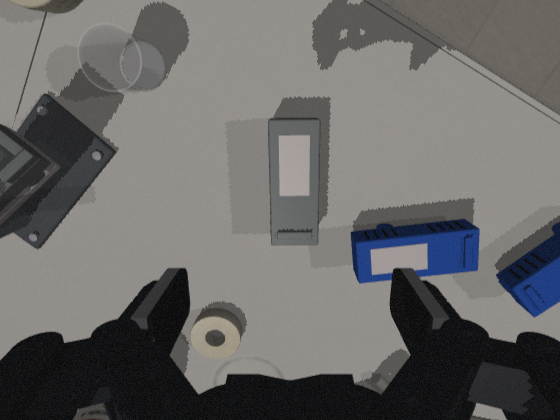

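View pics/w10c.png

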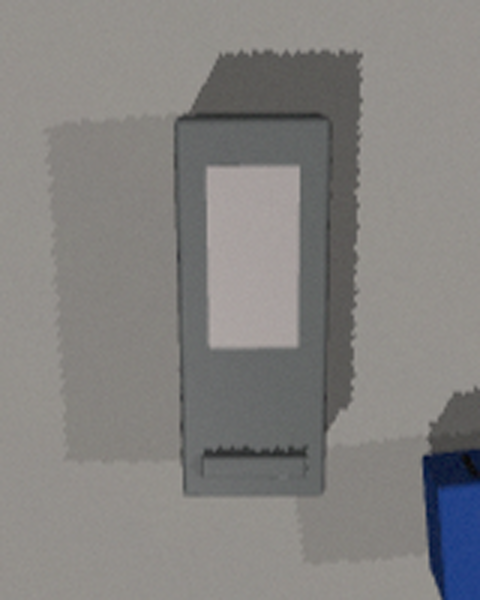

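The grey cassette is centred at about (294,180), with its ridge end at the bottom (294,236). The blue one at (415,250) is clear of the finger paths.

Run:
```python
from h import *
c=np.load('w10.npy',allow_pickle=True).item()
uv=np.array([((u+.5)/3-.5+210,(v+.5)/3-.5+80) for u,v in [(176,119),(330,119),(184,494),(325,494)]])
M=[(-.065,-.025),(-.065,.025),(.065,-.025),(.065,.025)]
q=fitflat([(c,M,uv)],.046,[.47,.308,.494])
cmdto([q[0],q[1],.13],yawR(q[2]));cmdto([q[0],q[1],.029],yawR(q[2]))
```

```text
fit [0.47256 0.31485 0.50051] res px [-0.7 -0.7  0.8 -1.  -0.2  1.2  0.1  0.9]
row [ 0.0022 -0.0073 -0.0012] [  4.6 121.3  -4.6] dist 121.5 deg 0.4
row [ 0.0022 -0.0073 -0.0012] [  4.7 222.3  -4.3] dist 222.4 deg 0.4
```

Emit:
send_rows(series="0 -0.007 0 4.6 30 -4.4 1;0 -0.007 0 4.6 70 -4.4 1;0 -0.007 0 4.6 105 -4.4 1;0 -0.007 0 4.6 140 -4.4 1;0 -0.007 0 4.6 170 -4.4 1;0 -0.007 0 4.6 195 -4.4 1;0 -0.007 0 4.6 212 -4.4 1;0 -0.007 0 4.6 222 -4.4 1;0 -0.007 0 4.6 222 -4.4 1;0 -0.007 0 4.6 222 -4.4 1;0 -0.007 0 4.6 222 -4.4 0;0 -0.007 0 4.6 222 -4.4 0;0 -0.007 0 4.6 222 -4.4 0;0 -0.007 0 4.6 222 -4.4 0;0 -0.007 0 4.6 222 -4.4 0;0 -0.007 0 4.6 222 -4.4 0;0 -0.007 0 4.6 222 -4.4 0;0 -0.007 0 4.6 222 -4.4 0", force=40)

```text
clock: 13.75
position: [0.4729, 0.3157, 0.0301]
tool_rot: [-1.574, 0.0, 2.072]
force: [-1.5, -1.1, 8.8]
grip_width: 0.0495
```

Run:
```python
from h import *
for i in range(3):
    c,im=grab('wrist','w11.png')
    s=monitor.observe();print(s['position'],s['tool_rot'],s['grip_width'],s['force'])
```

```text
[0.47282773 0.31571069 0.03012687] [-1.57358487e+00 -1.45819818e-05  2.07239358e+00] 0.04945862541374938 [-0.8107793  -0.63097018  9.97602752]
[0.47280325 0.31564962 0.03010604] [-1.57350045e+00  6.30837254e-05  2.07237981e+00] 0.04941022047737853 [-0.8795569  -1.03196208 10.23057093]
[0.47284394 0.31571071 0.03012524] [-1.57361559e+00 -1.62375807e-05  2.07244843e+00] 0.04960677540155977 [-1.86574469 -1.04841485 10.33807166]
```

View pics/w11.png

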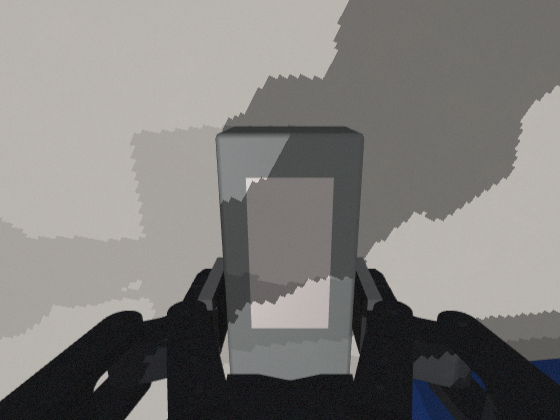

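Emit:
send_rows(series="0 0 0 0 -5 0 0;0 0 0 0 -15 0 0;0 0 0 0 -35 0 0;0 0 0 0 -70 0 0;0 0 0 0 -105 0 0;0 0 0 0 -140 0 0;0 0 0 0 -175 0 0;0 0 0 0 -200 0 0;0 0 0 0 -210 0 0;0 0 0 0 -210 0 0;0 0 0 0 -210 0 0")

```text
clock: 14.82
position: [0.4721, 0.3147, 0.2388]
tool_rot: [-1.572, 0.001, 2.072]
force: [0.6, 0.2, -2.5]
grip_width: 0.0494
```

Run:
```python
from h import *
c,im=grab('wrist','w12.png');
s=monitor.observe();print(s['position'],s['tool_rot'],s['grip_width'],s['force'],s['qpos'].round(2))
cv2.imwrite('pics/w12c.png',cv2.resize(im[110:350,190:390],None,fx=2.5,fy=2.5,interpolation=cv2.INTER_CUBIC))
ox,oz,Rt=dockR(-.265)
p=np.array([.6055,.0658,.095])+(.040+.0181+.065)*oz;print(p)
cmdto(p,Rt)
```

```text
[0.47188022 0.31456098 0.23799219] [-1.57069939e+00  5.55333381e-04  2.07230301e+00] 0.0492383255569032 [ 0.25314865  0.51634169 -1.76281731] [-0.07  0.57 -0.91  1.73  0.5   1.09  0.94]
[0.55529173 0.07942565 0.20656649]
row [-0.4145  0.7542  0.1666] [-246.3   31.6   39.9] dist 251.5 deg 50.2
```

View pics/w12c.png

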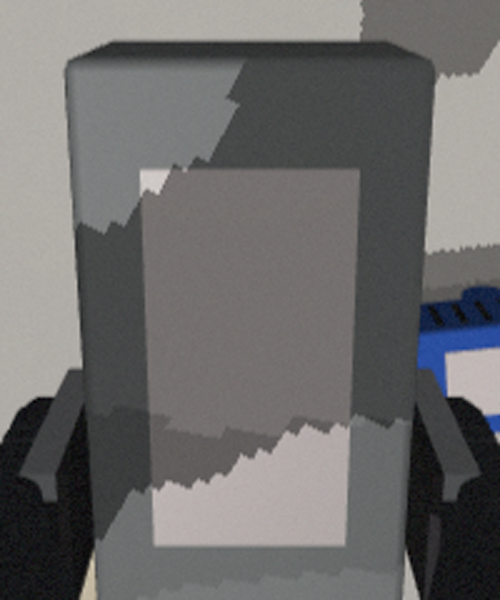

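Run:
```python
from h import *
ct=camtool();k=2.5
uv=np.array([((u+.5)/k-.5+190,(v+.5)/k-.5+110) for u,v in [(66,62),(435,62)]])
print(uv)
M=[(-.065,-.025,0),(-.065,.025,0)]
for h in (-.0159,-.013): fitheld(ct,M,uv,prior=(0,h,0),sig=(.01,.0003,.01,.0005,.05,.0005))
uvt=np.array([((u+.5)/3.3-.5+190,(v+.5)/3.3-.5+110) for u,v in [(74,84),(585,84)]])
for h in (-.0202,-.0172): fitheld(ct,M,uvt,prior=(0,h,0),sig=(.01,.0003,.01,.0005,.05,.0005))
```

```text
[[216.1 134.5]
 [363.7 134.5]]
held rim centre mm [  0.38 -15.18  -0.49] rot [-0.0001 -0.0007  0.    ] res [-1.5  0.1  1.5  0.1]
held rim centre mm [  0.38 -12.94  -0.65] rot [-0.     -0.0007  0.    ] res [-0.1  0.   0.1  0. ]
held rim centre mm [  0.25 -19.72  -0.28] rot [-0.0001 -0.0007 -0.    ] res [-0.9  0.1  0.9  0.1]
held rim centre mm [  0.25 -17.48  -0.44] rot [ 0.0001 -0.0007  0.    ] res [ 0.6 -0.  -0.6 -0. ]
```

Emit:
send_rows(series="-0.05 0.09 0.02 -30 2 3 0;-0.11 0.2 0.045 -70 6 8 0;-0.17 0.31 0.07 -105 10 14 0;-0.23 0.42 0.095 -140 14 20 0;-0.29 0.53 0.12 -180 19 27 0;-0.35 0.64 0.145 -215 25 34 0;-0.4145 0.754 0.167 -240 30 39 0;-0.4145 0.754 0.167 -246 32 40 0;-0.4145 0.754 0.167 -246 32 40 0;-0.4145 0.754 0.167 -246 32 40 0;-0.4145 0.754 0.167 -246 32 40 0;-0.4145 0.754 0.167 -246 32 40 0;-0.4145 0.754 0.167 -246 32 40 0")

```text
clock: 15.95
position: [0.5554, 0.0809, 0.2069]
tool_rot: [-2.007, -0.001, 1.307]
force: [-0.2, 0.6, -1.8]
grip_width: 0.0491
```

Run:
```python
from h import *
dstat()
c2,im2=grab('side');dstat()
cv2.imwrite('pics/s13c.png',cv2.resize(im2[150:270,240:350],None,fx=5,fy=5,interpolation=cv2.INTER_CUBIC))
c,im=grab('wrist','w13.png');dstat()
```

```text
clk 15.95 TCP in dock mm [-6.0000e-02  1.4700e+00  1.2355e+02] rot [-0.0001 -0.0009 -0.0016] F(dock xyz) [-1.1  0.5 -1.5] M [0.17 0.56 0.  ] w 0.0491
clk 16.0 TCP in dock mm [3.0000e-02 1.3200e+00 1.2359e+02] rot [-0.0004 -0.0005 -0.0015] F(dock xyz) [-0.5  0.4 -0.9] M [ 0.11  0.57 -0.  ] w 0.0492
clk 16.05 TCP in dock mm [7.0000e-02 1.1500e+00 1.2357e+02] rot [-0.0005 -0.0003 -0.0013] F(dock xyz) [-0.   0.4 -0. ] M [0.18 0.54 0.04] w 0.0491
```

View pics/s13c.png

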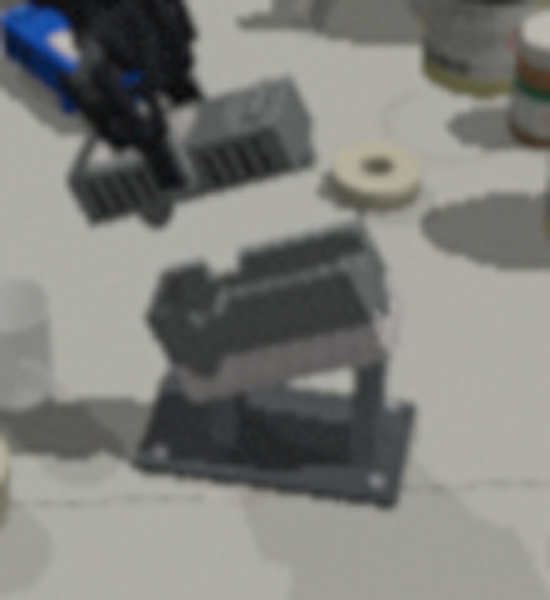

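View pics/w13.png

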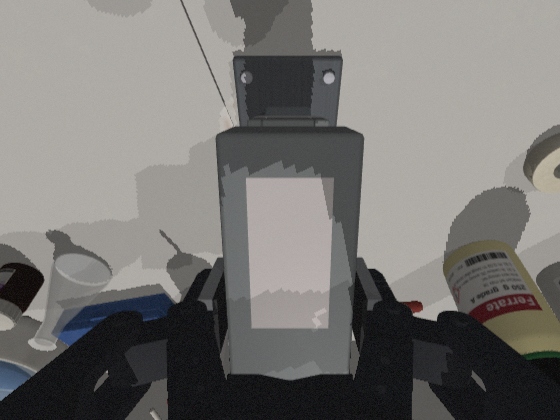

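The cassette is aligned over the seated tray with its ridge end uphill. I'll lower it to just above the notches.

Emit:
send_rows(series="0 0 0 -0.7 8 0 0;0 0 0 -0.7 20 0 0;0 0 0 -0.7 32 0 0;0 0 0 -0.7 42 0 0;0 0 0 -0.7 48 0 0;0 0 0 -0.7 51 0 0;0 0 0 -0.7 52 0 0;0 0 0 -0.7 52 0 0;0 0 0 -0.7 52 0 0")

```text
clock: 16.8
position: [0.5765, 0.074, 0.1604]
tool_rot: [-2.008, -0.001, 1.306]
force: [0.2, -0.1, -1.5]
grip_width: 0.0493
```

Run:
```python
from h import *
dstat()
c2,im2=grab('side');dstat()
cv2.imwrite('pics/s14c.png',cv2.resize(im2[150:270,240:350],None,fx=5,fy=5,interpolation=cv2.INTER_CUBIC))
```

```text
clk 16.8 TCP in dock mm [ 0.34  0.35 71.97] rot [-0.0012  0.0002 -0.0012] F(dock xyz) [-0.4 -0.1 -1.4] M [0.13 0.54 0.  ] w 0.0493
clk 16.85 TCP in dock mm [ 0.4   0.31 72.01] rot [-0.0013  0.0003 -0.0012] F(dock xyz) [-0.5  0.1 -1.7] M [ 0.13  0.54 -0.02] w 0.0495
```

View pics/s14c.png

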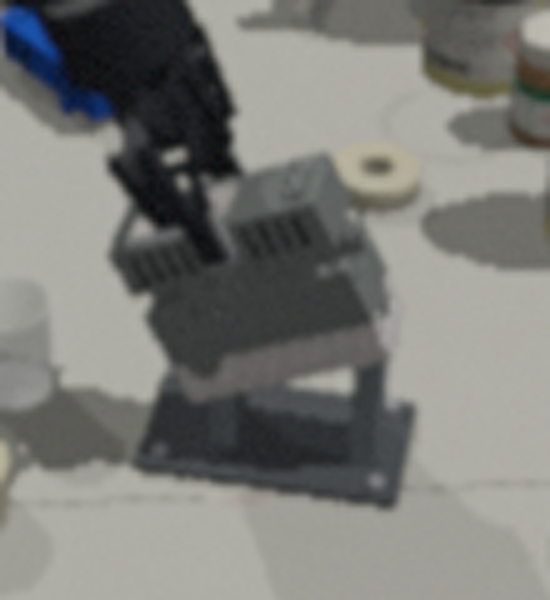

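On target at (0.4, 0.3). It needs 13.9 mm more to be home, so I'll lower 10.5 mm first.

Emit:
send_rows(series="0 0 0 0 1.5 0 0;0 0 0 0 3 0 0;0 0 0 0 4.5 0 0;0 0 0 0 6 0 0;0 0 0 0 7.5 0 0;0 0 0 0 9 0 0;0 0 0 0 10.5 0 0;0 0 0 0 10.5 0 0")

```text
clock: 17.52
position: [0.5808, 0.0726, 0.1501]
tool_rot: [-2.008, -0.001, 1.306]
force: [-0.1, 0.1, -1.0]
grip_width: 0.0495
```

Run:
```python
from h import *
dstat()
```

```text
clk 17.52 TCP in dock mm [4.000e-02 1.300e-01 6.076e+01] rot [-0.0005  0.0002 -0.0007] F(dock xyz) [-0.5  0.1 -0.9] M [ 0.17  0.63 -0.  ] w 0.0495
```

Emit:
send_rows(series="0 0 0 0 0.7 0 0;0 0 0 0 1.4 0 0;0 0 0 0 2 0 0;0 0 0 0 2.6 0 0;0 0 0 0 3 0 0;0 0 0 0 3 0 0")

```text
clock: 18.02
position: [0.5819, 0.0724, 0.1479]
tool_rot: [-2.008, -0.001, 1.306]
force: [-4.1, -0.7, 3.8]
grip_width: 0.0495
```

Run:
```python
from h import *
dstat()
c2,im2=grab('side');dstat()
cv2.imwrite('pics/s15c.png',cv2.resize(im2[150:270,240:350],None,fx=5,fy=5,interpolation=cv2.INTER_CUBIC))
```

```text
clk 18.02 TCP in dock mm [ 0.17  0.21 58.26] rot [-0.001   0.0001 -0.0009] F(dock xyz) [-1.8 -1.8  5.1] M [ 0.03  0.82 -0.11] w 0.0495
clk 18.07 TCP in dock mm [ 0.2   0.21 58.28] rot [-0.001   0.0002 -0.0009] F(dock xyz) [-2.2 -1.8  6. ] M [ 0.04  0.86 -0.1 ] w 0.0495
```

View pics/s15c.png

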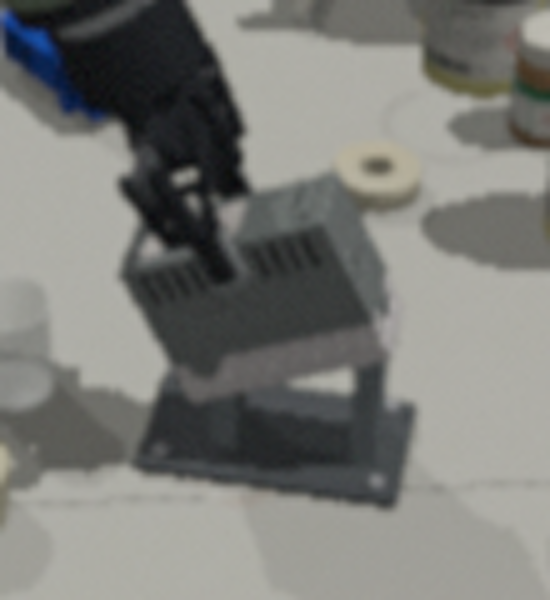

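Contact comes at 58.2 mm against an expected 58.1, and the cassette sits flush on the tray in the side view. Same light press, release and retreat.

Emit:
send_rows(series="0 0 0 0 0.6 0 0;0 0 0 0 0.6 0 0;0 0 0 0 0.6 0 0.3;0 0 0 0 0.6 0 0.7;0 0 0 0 0.6 0 1;0 0 0 0 0.6 0 1;0 0 0 0 0.6 0 1;0 0 0 0 0.6 0 1;0 0 0 0 -10 0 1;0 0 0 0 -30 0 1;0 0 0 0 -65 0 1;0 0 0 0 -95 0 1;0 0 0 0 -110 0 1;0 0 0 0 -115 0 1;0 0 0 0 -115 0 1;0 0 0 0 -115 0 1;0 0 0 0 -115 0 1")

```text
clock: 19.48
position: [0.535, 0.0846, 0.2507]
tool_rot: [-2.007, -0.0, 1.306]
force: [0.7, -0.1, -0.0]
grip_width: 0.0852
```

Run:
```python
from h import *
dstat()
c,im=grab('wrist','w16.png');np.save('w16.npy',c,allow_pickle=True);dstat()
cv2.imwrite('pics/w16c.png',cv2.resize(im[90:290,210:370],None,fx=3,fy=3,interpolation=cv2.INTER_CUBIC))
c2,im2=grab('side','s16.png')
cv2.imwrite('pics/s16c.png',cv2.resize(im2[150:270,240:350],None,fx=5,fy=5,interpolation=cv2.INTER_CUBIC))
```

```text
clk 19.48 TCP in dock mm [ -0.31  -0.27 171.98] rot [ 0.0005  0.0003 -0.0001] F(dock xyz) [ 0.6  0.1 -0.3] M [ 0.14  0.49 -0.01] w 0.0852
clk 19.53 TCP in dock mm [ -0.41  -0.18 171.97] rot [ 0.0008  0.0001 -0.0002] F(dock xyz) [ 0.4  0.3 -0.3] M [ 0.14  0.45 -0.02] w 0.0858
```

View pics/w16c.png

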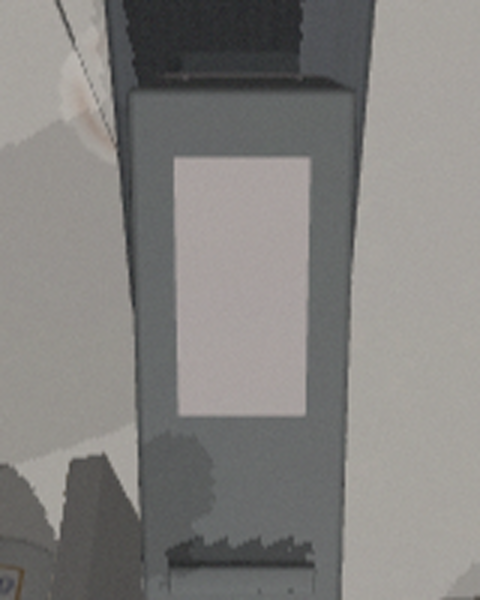

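View pics/s16c.png

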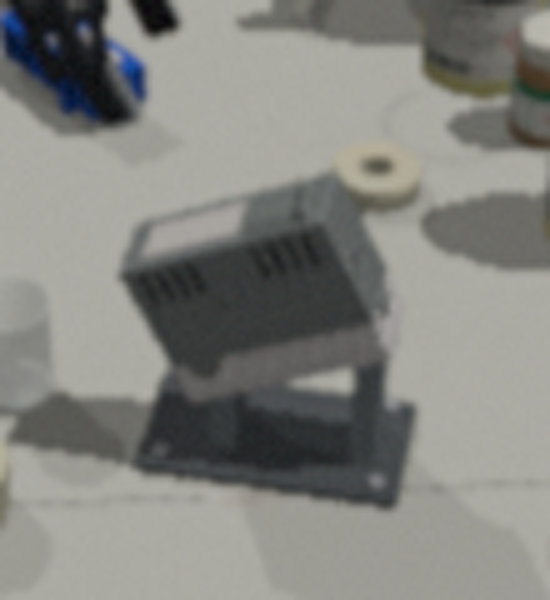

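View pics/s16.png

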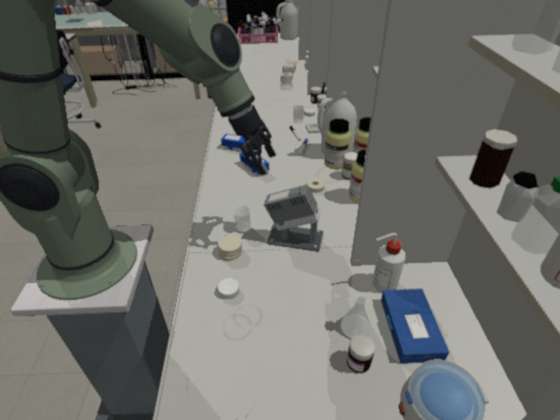

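Run:
```python
import cv2
im=cv2.imread('pics/w16.png');cv2.imwrite('pics/w16d.png',cv2.resize(im[255:325,230:350],None,fx=5,fy=5,interpolation=cv2.INTER_CUBIC))
```

```text
(no output)
```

View pics/w16d.png

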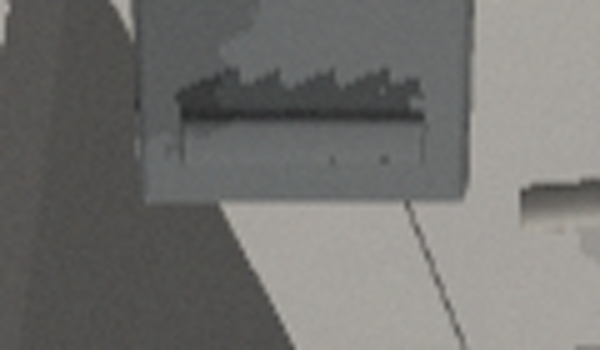

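Run:
```python
from h import *
c=np.load('w16.npy',allow_pickle=True).item()
uv=np.array([((u+.5)/3-.5+210,(v+.5)/3-.5+90) for u,v in [(130,90),(354,90)]]+[((u+.5)/5-.5+230,(v+.5)/5-.5+255) for u,v in [(145,202),(467,200)]])
M=[(-.065,-.025),(-.065,.025),(.065,-.025),(.065,.025)]
fitslope(c,M,uv,.074)
a=cv2.imread('pics/side0.png').astype(int);b=cv2.imread('pics/s16.png').astype(int)
d=np.abs(a-b).max(2)
for n,(u,v) in dict(beaker=(242,218),dishes=(230,246),tub=(228,288),tape=(316,184),flask=(357,315),jar=(361,352)).items(): print(n,d[v-12:v+12,u-12:u+12].mean().round(1))
```

```text
slope mm [ 0.58  0.63 -3.19] yaw 0.0041 res [-0.8  0.2  0.8 -0.1 -0.5 -0.1  0.4  0.1]
beaker 7.0
dishes 6.2
tub 6.5
tape 11.0
flask 5.9
jar 6.2
```

The cassette's offset matches the tray's (0.6 / 0.6 mm, 0.004 rad) and the bystanders haven't moved, so I'm handing in.

```bash
python3 -c "
from workcell import bot,monitor
print(bot.job_done());print(monitor.observe()['clock'])"
```

```text
the job is handed in; nothing more can be done
None
the job is handed in; nothing more can be done
```

I seated the tray on the dock and the cassette on the tray. Both were lowered along the dock's normal, released and left alone, and I handed the job in at about 19.6 s of the 56 s allowed. The interface gives no verdict, so these are my own last checks:

- **Tray:** It touched down at 19.8 mm, exactly the predicted height. After release it measured 0.8 mm along, 0.7 mm across and 0.002 rad off the dock.
- **Cassette:** It touched down at 58.2–58.3 mm against 58.1 mm predicted. After release it measured 0.6 mm along, 0.6 mm across and 0.004 rad off the dock's axes, and it sits flush on the tray in the side view.
- **Bystanders:** Before and after side pictures show no visible shift of the beaker, flask, dishes, tub, tape or jar. The gripper was about 110 mm clear when I handed in.

**Disagreement:** The wrist-camera fits put both parts 2–3 mm too low. The bare dock read about 3–3.6 mm low in the same way, so I put this down to the camera's depth error and trusted the contact heights.

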